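Lay out the pellet-pressing kit on the instrument tray

TASK

Lay out the pellet kit on the steel tray, square with the tray and as seen from the robot: the die base in the middle with the sleeve seated fully down over its spigot, the agate mortar directly left of the die, the plunger directly right of it and the amber jar directly behind it, these three each about 10 cm from the die, centre to centre. Everything stands upright the same way up as before. Set things down without dropping them, and leave the extraction ring, pestle, spatula and vial where they lie.

Things in the scene. Friction and masses are not known exactly. Their poses are not given: they have to be found in the camera images.
- tray: Plain steel instrument tray, fixed: 330 mm long (its y) by 280 mm (its x), floor 3 mm thick, so a thing standing in it has its underside 3 mm over the bench; rim 12.5 mm high. Origin: on the bench under its middle; x points away from the robot (behind), y to the left seen from the robot, z up. Turned up to 0.2 rad; left or right in front of the robot.
- die_base: Base of the pellet die: steel disc 60 mm across, 16 mm thick; in the middle of its top a chamfered spigot 28 mm across (20 at its top), 8 mm high. 0.36 kg. Origin: centre of underside, z up. At first the kit and the ring stand upright on bench paper 2 mm thick, beside the tray, in any order, in 2 rows 120 mm apart, 105 mm between neighbours in a row (each up to 10 mm off).
- sleeve: Body of the pellet die: plain steel cylinder 46 mm across, 50 mm tall, a 14 mm bore seen in its top; in its underside a recess 32 mm across and 10 mm deep that fits loosely over the base's spigot. 0.5 kg. Origin: centre of the underside, z up. Seated, its underside rests on the base's flat top, 16 mm above the base's origin.
- plunger: Plunger of the pellet die, standing on its head: steel head 30 mm across and 15 mm thick at the bottom, slender rod 13 mm across upward from it, total height 75 mm. About 0.14 kg. Origin: centre of the underside of the head, z up, round.
- mortar: Small grey-brown agate mortar, a thick round bowl 64 mm across and 28 mm tall, the outside vertical from 8 mm up and tapering to a foot 48 mm across. About 0.2 kg. Origin: centre of the underside, z up, round.
- jar: Amber glass jar with a white screw cap, 54 mm across, 75 mm tall with cap. About 0.18 kg. Origin: centre of the underside, z up, round.
- ring: Extraction ring, not to be used now: low steel ring 56 mm across, 22 mm tall, with a wide 44 mm hole right through. It stands on the bench paper among the kit, in one of the six spots. Origin: centre of the underside. Leave it alone.
- pestle: Grey-brown agate pestle 72 mm long and 20 mm thick lying along the front (robot) edge of the tray, in its left half, about 112 mm in front of the tray's middle. Origin: middle of its length, underside; x along it. Leave it alone.
- spatula: Thin steel spatula 140 mm long, 10 mm wide and 5 mm thick lying along the front edge of the tray, in its right half, about 112 mm in front of the tray's middle. Origin: middle of its length, underside; x along it. Leave it alone.
- vial: Small clear sample vial with a black cap, 22 mm across and 40 mm tall, standing in the back right corner of the tray. Origin: centre of the underside. Leave it alone.
Things that resemble listed ones, but are neither listed nor needed, are in the scene too. What is shaped like the plunger but turquoise or yellow is not meant. Leave any blue look-alike of the die_base alone.

How it is judged:
At the end, for the whole second after the job is handed in: Die base within 15 mm (x, y) of tray middle; sleeve seated on it, within 4 mm, underside 13-18.5 mm above the base's. Mortar left, plunger right, jar behind: each 80-120 mm from the base's centre, within 20 mm of the tray's centre line. All upright (0.08 rad) on the tray, at rest (x of die_base in the frame of tray between -0.015 and 0.015 m and y of die_base in the frame of tray between -0.015 and 0.015 m and z of each of die_base, mortar, plunger, jar in the frame of tray below 0.008 m and angle between each of die_base, sleeve, mortar, plunger, jar's own z axis and vertical below 0.08 rad and linear speed of each of die_base, sleeve, mortar, plunger, jar below 0.02 m/s and horizontal distance between sleeve and die_base below 0.004 m and z of sleeve in the frame of die_base between 0.013 and 0.0185 m and x of mortar in the frame of tray between -0.02 and 0.02 m and y of mortar in the frame of tray above 0.05 m and horizontal distance between mortar and die_base between 0.08 and 0.12 m and x of plunger in the frame of tray between -0.02 and 0.02 m and y of plunger in the frame of tray below -0.05 m and horizontal distance between plunger and die_base between 0.08 and 0.12 m and y of jar in the frame of tray between -0.02 and 0.02 m and x of jar in the frame of tray above 0.05 m and horizontal distance between jar and die_base between 0.08 and 0.12 m); the robot touches nothing.
It fails at once if the extraction ring, pestle, spatula or vial is moved more than 20 mm from where it lay (distance of any of ring, pestle, spatula, vial from where it was at the start of the episode above 0.02 m).
It fails at once if a part of the kit is dropped: it falls free of the fingers faster than 0.6 m/s (from about 2 cm) ((contact force between the fingers and die_base below 0.1 N and linear speed of die_base above 0.6 m/s) or (contact force between the fingers and sleeve below 0.1 N and linear speed of sleeve above 0.6 m/s) or (contact force between the fingers and plunger below 0.1 N and linear speed of plunger above 0.6 m/s) or (contact force between the fingers and mortar below 0.1 N and linear speed of mortar above 0.6 m/s) or (contact force between the fingers and jar below 0.1 N and linear speed of jar above 0.6 m/s)).
It also fails if it takes over 109 s, if anything falls off the work surface, if the arm or the gripper's body presses on something with over 40 N, if the wrist force passes 120 N, or if a joint passes its speed limit or range.

ROBOT

A 6-joint arm with a two-finger parallel gripper is mounted at the origin on the work surface. World frame = base frame: x ahead of the robot, y to its left, z up, the work surface at z = 0. Lengths are in m, angles in rad, forces in N, time in s.
With the tool pointing down it reaches from about 0.35 to 0.85 m from the base axis. Payload 8.1 kg.
Tool frame: the origin (TCP) lies on the centre line of the jaws, within the pads' length; the fingertips stand 17 mm ahead of it and the grasp point (between the pads) lies 2 mm behind it; z points along the fingers, y is the line along which they close (so a half turn about z gives the same grasp; the last joint's range is limited). The gripper opens to 93 mm and grips with 3 to 60 N. Pads are 15 mm wide; open, the fingers measure 128 mm over their backs; the gripper's body (75 mm by 188 mm) begins 65 mm behind the grasp point.
Start: joints at [1.029, 0.13, 1.488, -0, 1.523, -0.085], TCP at [0.265, 0.538, 0.196] pointing down, gripper open.
Joint ranges: [-2.96, 2.96], [-0.89, 2.26], [0.02, 2.5], [-1.34, 4.48], [0, 2.73], [-2.66, 2.66]. Speed limits (rad/s): [2.39, 2.39, 2.79, 3.14, 3.14, 3.14].

INTERFACE

Orientations are given as a rotation vector (axis times angle).
In Python, from plant import status, eyes, robot gives the robot as it stands. The module is installed in compiled form; this text tells all that it offers.
- The arm moves only by the tool servo_tool, never from a script. Its argument "plan" is text: rows parted by semicolons, each of 4 numbers parted by spaces: the shift along the tool's x, y, z in m, then the turn about the tool's z in degrees. A call has 1 to 12 rows; each row is the pose to reach, as a shift and turn from the pose commanded when the call began, along the tool's axes at that moment; what a row does not reach only later rows make up. A row lasts 1/12 s, in which the tool goes at most 41.7 mm and 7.16 degrees, less where a joint would pass 70% of its speed; a pose out of reach is approached as far as the arm can. A call with a gripper value outside its range is refused whole. "grip" is the closure, from -1 (fully open) to 1 (shut), set as the call begins (left out, the last holds). The fingers move at their own pace and stop on an object; "grip_force" is the grip in N (left out, the last holds). Time passes only in rows, so rows that repeat a pose let the fingers close. It gives the time, the measured TCP pose, the force, the opening and the grip force at its end, in the units of the state.
- status.read_state(): the state, without advancing time (a new reading comes with each control period).
- eyes.read_camera(name): name is "scene" or "top" or "wrist"; returns a dict with "image" (400x640x3 uint8, blue, green, red), "fovy" (degrees; the focal length in pixels is half the picture's height over the tangent of half this angle, whatever the lens; pixels are square), "cx", "cy" (the principal point, pixels), "world_from_camera" (4x4, takes a point from camera to world coordinates); the wrist camera has in their place "hand_eye" (4x4, takes a point from camera to tool coordinates, whose origin is the TCP and whose axes are the flange's). Camera axes: x right, y down, z forward; pixel columns grow to the right and rows downward; lengths in m; the calibration is good to about 2 mm. A picture is of the moment at which its call begins: read the wrist's pose just before it. There is no depth.
- robot.close_job(): hands the job in; it is judged then, once.
The state is a dict: "t": time; "q": joint angles; "dq": joint speeds; "joint_torque": joint torques, N m; "tool_pos": TCP position; "orientation": TCP orientation; "force": force on the tool from outside, world axes, zero at the start; "wrist_torque": the same for the moment, N m; "opening": finger opening in m; "gripper_force": force on a finger pad.
Only numpy, scipy, OpenCV 4.12 (cv2) and the standard library are available. Lean on these libraries where they do the work, as an engineer would, in place of code of your own. Each camera call takes 0.05 s, during which the arm holds its last target. There are 200 camera calls.

## Working session

There is one attempt and no reset: what is moved stays moved. The work goes in short steps, Python scripts to look and compute and a tool call to move; the robot and the scene stay as the last step left them, time stands still between calls to the robot, and variables do not carry over. Pictures are saved under pics/ and viewed, at most 14 in all, crops included, and the job is handed in when it is done.

Besides the shell and the picture viewer there is one more tool, called after "Emit:" as name(argument=value, ...), one argument or row to a line, values as JSON. servo_tool: Moves the arm, as the interface text tells. Its arguments: {"type":"object","properties":{"plan":{"type":"string"},"grip":{"type":"number"},"grip_force":{"type":"number"}},"required":["plan"]}

```bash
mkdir -p pics
cat > h.py <<'E'
import numpy as np, cv2
from plant import status, eyes, robot
from scipy.spatial.transform import Rotation as R
def snap(n,f):
    c=eyes.read_camera(n); cv2.imwrite('pics/'+f,c['image']); return c
def ray(c,u,v,z,T=None):
    T=c['world_from_camera'] if T is None else T
    T=np.array(T); f=200/np.tan(np.radians(c['fovy'])/2)
    d=T[:3,:3]@np.array([(u-c['cx'])/f,(v-c['cy'])/f,1]); o=T[:3,3]
    return o+d*(z-o[2])/d[2]
E
python3 - <<'E'
from h import *
import pickle
for n in('top','scene'):
    c=snap(n,n+'0.png'); pickle.dump(c,open(n+'.pkl','wb')); print(n,c['fovy'],c['cx'],c['cy'],np.round(c['world_from_camera'],3).tolist())
s=status.read_state(); print(s['tool_pos'],s['orientation'],s['opening'],s['t'])
E
```

```text
top 46.770101669247396 317.4078714180367 205.21887403838437 [[-0.007, -0.974, 0.224, 0.317], [-1.0, 0.006, -0.006, 0.007], [0.005, -0.224, -0.974, 1.095], [0.0, 0.0, 0.0, 1.0]]
scene 50.32746508319613 319.81313826301147 193.6827262013753 [[0.72, 0.399, -0.568, 1.103], [0.694, -0.399, 0.599, -0.566], [0.012, -0.826, -0.564, 0.6], [0.0, 0.0, 0.0, 1.0]]
[0.26434763 0.53801585 0.19480996] [-7.11176551e-01 -3.05954471e+00  2.48331577e-03] 0.09291047628810349 0.1
```

View pics/top0.png

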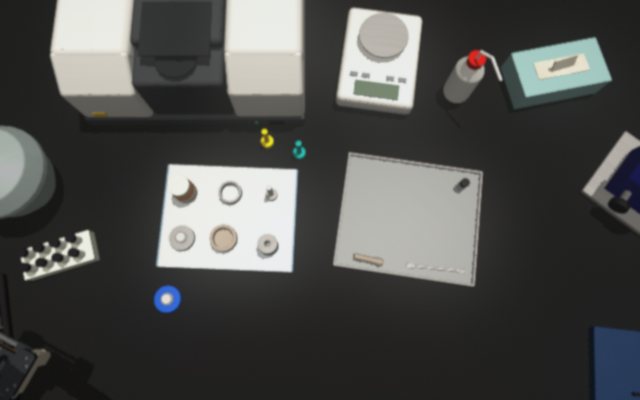

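View pics/scene0.png

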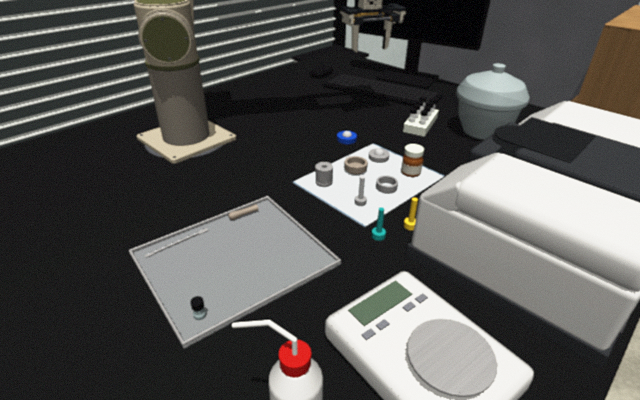

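Top view: jar (183,190), ring (230,192), steel plunger (270,195), die base (181,238), mortar (223,238), sleeve (267,244), and tray corners around (349,153)-(476,285). The plunger-shaped things are (270,195) steel, (267,140) yellow and (298,150) turquoise, and the steel one fits. The base-shaped things are (181,238) steel and (167,299) blue, and again the steel one fits. I'll confirm both in a crop.

Run:
```python
from h import *
im=cv2.imread('pics/top0.png')
a=cv2.resize(im[120:320,145:310],None,fx=3.6,fy=3,interpolation=cv2.INTER_CUBIC)
a=cv2.resize(im[130:320,145:310],None,fx=3,fy=3,interpolation=cv2.INTER_CUBIC)
cv2.imwrite('pics/cropA.png',a)
b=cv2.resize(im[140:295,325:495],None,fx=3.8,fy=3.8,interpolation=cv2.INTER_CUBIC)
cv2.imwrite('pics/cropB.png',b)
```

```text
(no output)
```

View pics/cropA.png

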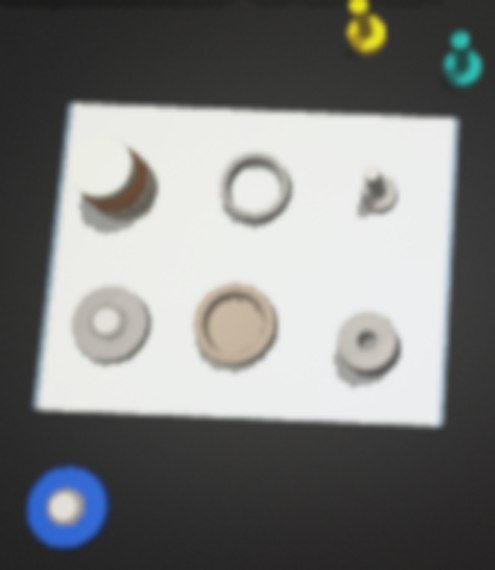

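View pics/cropB.png

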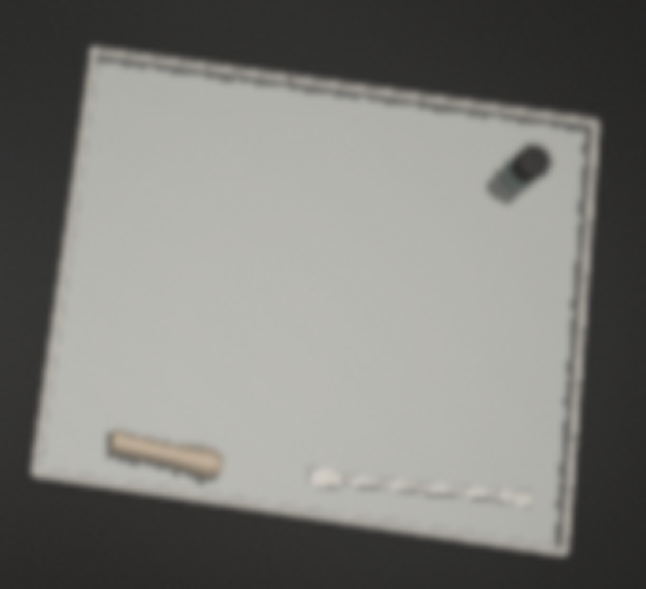

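```bash
cat > m.py <<'E'
from h import *
import pickle
c=pickle.load(open('top.pkl','rb'))
A=lambda x,y,z:ray(c,145+(x+.5)/3-.5,130+(y+.5)/3-.5,z)[:2]
B=lambda x,y,z:ray(c,325+(x+.5)/3.8-.5,140+(y+.5)/3.8-.5,z)[:2]
P=dict(jar=A(101,167,.077),ring=A(256,188,.024),plhead=A(379,192,.015),pltop=A(373,174,.077),base=A(111,324,.018),spig=A(106,321,.026),mortar=A(236,325,.030),sleeve=A(367,340,.052))
for k,v in P.items(): print(k,v.round(4))
for k in P: print(k,np.round([np.linalg.norm(P[k]-P[j]) for j in P],3))
q=[B(*p,.0125) for p in((92,47),(599,120),(568,555),(33,476))]
print(np.round(q,4).tolist(),[round(np.linalg.norm(q[i]-q[i-1]),3) for i in range(4)])
m=np.mean(q,0); l=(q[0]-q[1])+(q[3]-q[2]); d=(q[0]-q[3])+(q[1]-q[2])
print('mid',m,'yaw from y',np.arctan2(-l[0],l[1]),'from x',np.arctan2(d[1],d[0]))
print('vial',B(537,160,.043),'blue',A(66,507,.02),'yel',A(366,32,.015),'turq',A(463,66,.015))
E
python3 m.py
```

```text
jar [0.5998 0.3175]
ring [0.5965 0.2093]
plhead [0.5949 0.1122]
pltop [0.5931 0.111 ]
base [0.4887 0.3199]
spig [0.4898 0.3216]
mortar [0.4854 0.2198]
sleeve [0.4698 0.1159]
jar [0.    0.108 0.205 0.207 0.111 0.11  0.15  0.24 ]
ring [0.108 0.    0.097 0.098 0.154 0.155 0.112 0.157]
plhead [0.205 0.097 0.    0.002 0.233 0.234 0.153 0.125]
pltop [0.207 0.098 0.002 0.    0.234 0.235 0.153 0.123]
base [0.111 0.154 0.233 0.234 0.    0.002 0.1   0.205]
spig [0.11  0.155 0.234 0.235 0.002 0.    0.102 0.207]
mortar [0.15  0.112 0.153 0.153 0.1   0.102 0.    0.105]
sleeve [0.24  0.157 0.125 0.123 0.205 0.207 0.105 0.   ]
[[0.7006, -0.0779], [0.6492, -0.4034], [0.3731, -0.3604], [0.4232, -0.0355]] [np.float64(0.281), np.float64(0.33), np.float64(0.279), np.float64(0.329)]
mid [ 0.53653216 -0.21928229] yaw from y -0.1546388478956223 from x -0.15313787885720934
vial [ 0.61411194 -0.35088448] blue [0.34840017 0.34520767] yel [0.73120498 0.12503632] turq [0.70120095 0.0449852 ]
```

Emit:
servo_tool(
  plan="-0.03 -0.01 0 5;-0.06 -0.02 0 10;-0.298 -0.096 0.075 19;-0.298 -0.096 0.075 19;-0.298 -0.096 0.075 19;-0.298 -0.096 0.075 19;-0.298 -0.096 0.075 19;-0.298 -0.096 0.075 19;-0.298 -0.096 0.075 19;-0.298 -0.096 0.075 19;-0.298 -0.096 0.075 19;-0.298 -0.096 0.075 19",
  grip=-1,
  grip_force=40,
)

```text
t: 1.1
tool_pos: [0.4891, 0.3219, 0.121]
orientation: [-1.206, -2.901, -0.001]
force: [-0.6, 0.2, 1.0]
opening: 0.093
gripper_force: 0.0
```

```bash
cat >> h.py <<'E'
TG=dict(base=(.5365,-.2193),mortar=(.5518,-.1205),plT=(.5212,-.3181),jarT=(.6353,-.2346))
def go(x,y,z):
    s=status.read_state(); Rm=R.from_rotvec(s['orientation']).as_matrix(); p=np.array(s['tool_pos'])
    print('t',round(s['t'],2),'pos',p.round(4),'yaw',np.degrees(np.arctan2(Rm[1,1],Rm[0,1])).round(1),'F',np.round(s['force'],1),'op',round(s['opening'],4),'shift',(Rm.T@(np.array([x,y,z])-p)).round(4))
E
python3 -c "
from h import *
go(.489,.3205,.022)
c=snap('wrist','w1.png');print(c['fovy'],np.round(c['hand_eye'],3).tolist())
s=status.read_state();T=np.eye(4);T[:3,:3]=R.from_rotvec(s['orientation']).as_matrix();T[:3,3]=s['tool_pos'];import pickle;pickle.dump((c,T),open('w1.pkl','wb'))"
```

```text
t 1.1 pos [0.4891 0.3219 0.121 ] yaw 44.9 F [-0.6  0.2  1. ] op 0.093 shift [-0.001  -0.0011  0.099 ]
59.864792663671786 [[0.0, -0.958, -0.285, 0.079], [1.0, 0.001, -0.0, -0.001], [0.001, -0.285, 0.958, -0.188], [0.0, 0.0, 0.0, 1.0]]
```

View pics/w1.png

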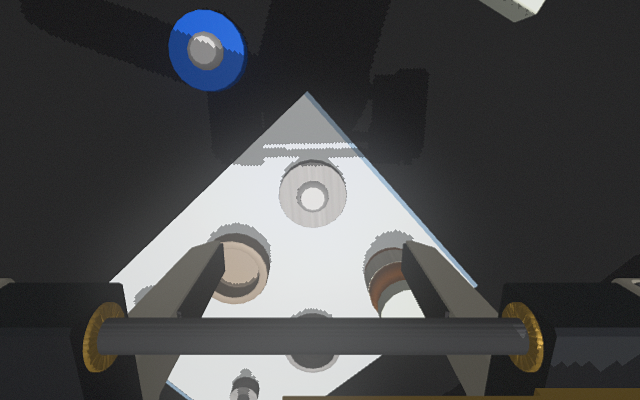

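The wrist view shows the steel base, centred about (313,194), with its spigot at (313,198). The mortar (240,270) and jar (398,280) are off diagonally, and the blue look-alike is clear at (207,50). Next I check the base position from this view.

```bash
python3 -c "
from h import *;import pickle
c,T=pickle.load(open('w1.pkl','rb'));T=T@np.array(c['hand_eye'])
print(ray(c,313,194,.018,T),ray(c,313,198.5,.026,T),'mortar?',ray(c,237,270,.03,T))"
```

```text
[0.48939487 0.32121227 0.018     ] [0.4906429  0.31995047 0.026     ] mortar? [0.48871645 0.22594413 0.03      ]
```

Emit:
servo_tool(
  plan="-0.001 -0.001 0.03 0;-0.001 -0.001 0.06 0;-0.001 -0.001 0.08 0;-0.001 -0.001 0.09 0;-0.001 -0.001 0.095 0;-0.001 -0.001 0.098 0;-0.001 -0.001 0.098 0;-0.001 -0.001 0.098 0",
)

```text
t: 1.82
tool_pos: [0.4907, 0.3203, 0.0244]
orientation: [1.206, 2.899, 0.003]
force: [0.4, -0.1, -0.1]
opening: 0.0931
gripper_force: 0.0
```

Emit:
servo_tool(
  plan="0 0 0 0;0 0 0 0;0 0 0 0;0 0 0 0;0 0 0 0;0 0 0 0;0 0 0 0;0 0 0 0",
  grip=1,
)

```text
t: 2.48
tool_pos: [0.4897, 0.3194, 0.0227]
orientation: [-1.207, -2.901, 0.0]
force: [0.4, 0.4, -0.6]
opening: 0.0441
gripper_force: 0.0
```

```bash
python3 -c "
from h import *
c=snap('wrist','w2.png');go(.489,.3205,.022)
c=snap('top','t2.png')
a=cv2.imread('pics/w2.png')[80:400,100:540]
b=cv2.resize(c['image'][150:300,140:320],(384,320))
cv2.imwrite('pics/w2.png',np.hstack([cv2.resize(a,(416,302)),cv2.resize(b,(362,302))]))"
```

```text
t 2.53 pos [0.4897 0.3195 0.0227] yaw 44.8 F [ 1.7  0.  -0.4] op 0.0401 shift [0.0012 0.0002 0.0007]
```

View pics/w2.png

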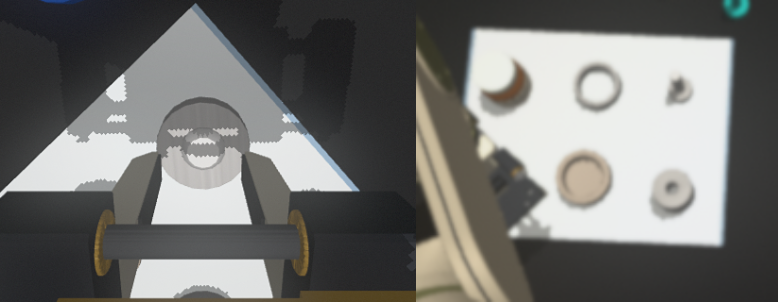

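```bash
python3 -c "
from h import *
s=status.read_state();c=eyes.read_camera('wrist');T=np.eye(4);T[:3,:3]=R.from_rotvec(s['orientation']).as_matrix();T[:3,3]=s['tool_pos']
print(s['opening'],s['gripper_force'],s['t'])
H=np.array(c['hand_eye']);f=200/np.tan(np.radians(c['fovy']/2))
for p in([0,.022,.017],[0,-.022,.017],[0,0,0],[0,.03,-.06]):
    q=np.linalg.inv(H)@np.array(p+[1]);print(p,c['cx']+f*q[0]/q[2],c['cy']+f*q[1]/q[2])
for k in np.arange(215,260,8):print(k,ray(c,315,k,.018,T@H))
a=cv2.resize(c['image'][150:330,200:430],None,fx=3,fy=3,interpolation=cv2.INTER_CUBIC);cv2.imwrite('pics/w3.png',a)"
```

```text
0.036541793513141616 0.0 2.5833
[0, 0.022, 0.017] 348.7630465268951 228.5846224402355
[0, -0.022, 0.017] 279.03581910369735 228.53796506120668
[0, 0, 0] 313.9782951288676 239.0199200468262
[0, 0.03, -0.06] 386.088037215847 294.7248941087986
215 [0.48082024 0.32926342 0.018     ]
223 [0.48434243 0.32573677 0.018     ]
231 [0.48791412 0.32216055 0.018     ]
239 [0.49153638 0.31853371 0.018     ]
247 [0.49521028 0.31485516 0.018     ]
255 [0.49893693 0.31112379 0.018     ]
```

View pics/w3.png

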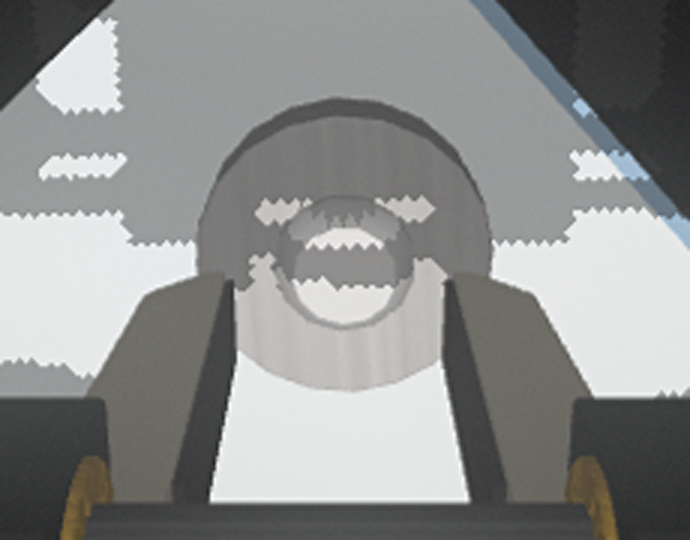

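The fingers read 36 mm open with no contact, yet the 60 mm base lies undisturbed between them, so the tips must be above it. A side look with the scene camera, with the expected TCP and tip points drawn in, should settle it.

```bash
cat >> h.py <<'E'
def proj(c,p):
    T=np.linalg.inv(np.array(c['world_from_camera'])); q=T[:3,:3]@np.array(p)+T[:3,3]; f=200/np.tan(np.radians(c['fovy'])/2)
    return c['cx']+f*q[0]/q[2],c['cy']+f*q[1]/q[2]
E
python3 -c "
from h import *
s=status.read_state();c=eyes.read_camera('scene');M=R.from_rotvec(s['orientation']).as_matrix();p=np.array(s['tool_pos']);print(s['opening'],p)
u,v=map(int,proj(c,p));x0,y0=u-70,v-80
a=cv2.resize(c['image'][y0:y0+120,x0:x0+140],None,fx=5,fy=5,interpolation=cv2.INTER_CUBIC)
w=s['opening']/2
for pt in([0,w,.017],[0,-w,.017],[0,0,0],[0,w,-.065],[0,-w,-.065]):
    q=proj(c,p+M@np.array(pt));print(pt,q);cv2.circle(a,(int((q[0]-x0)*5),int((q[1]-y0)*5)),3,(0,0,255),-1)
q=proj(c,[.489,.3205,.026]);cv2.circle(a,(int((q[0]-x0)*5),int((q[1]-y0)*5)),3,(0,255,0),-1)
cv2.imwrite('pics/s3.png',a)"
```

```text
0.03223407431742996 [0.48969239 0.3194581  0.02269084]
[0, 0.01611703715871498, 0.017] (np.float64(383.61851157506527), np.float64(155.80006351546237))
[0, -0.01611703715871498, 0.017] (np.float64(372.35151315300226), np.float64(155.76647141258738))
[0, 0, 0] (np.float64(378.52164353987405), np.float64(150.52278711888493))
[0, 0.01611703715871498, -0.065] (np.float64(386.50324124871656), np.float64(129.63713802565815))
[0, -0.01611703715871498, -0.065] (np.float64(374.7914919323695), np.float64(129.5881622105611))
```

View pics/s3.png

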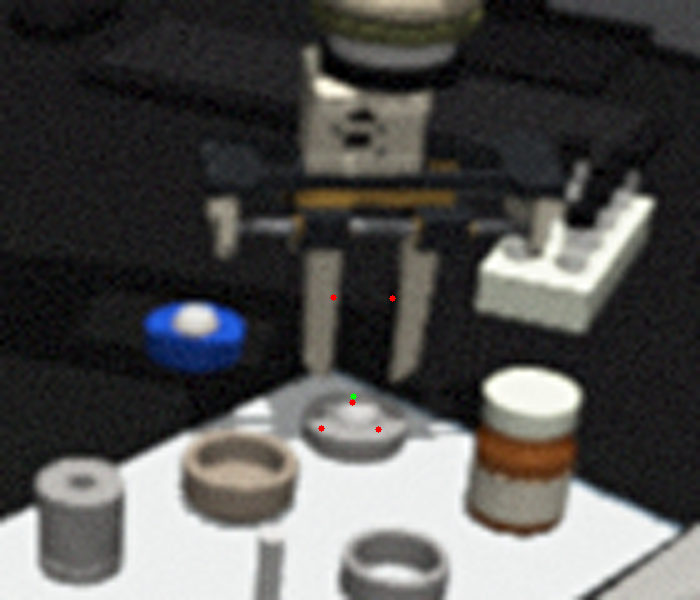

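The scene view shows the fingertips at about (320,372) and (400,378), against expected points at (321,428) and (378,428). The real fingers end about 35–44 mm short of the stated tip. Laterally they agree. I'll open, go down and find the true tip length by light touch.

Emit:
servo_tool(
  plan="0 0 0 0;0 0 0 0;0 0 0 0;0 0 0 0;0 0 0 0;0 0 0 0;0 0 0 0;0 0 0 0;0 0 0 0;0 0 0 0;0 0 0 0;0 0 0 0",
  grip=-1,
)

```text
t: 3.68
tool_pos: [0.4897, 0.3195, 0.0227]
orientation: [1.207, 2.901, 0.0]
force: [0.4, 0.8, 0.0]
opening: 0.0927
gripper_force: 0.0
```

Emit:
servo_tool(
  plan="0 0 0.008 0;0 0 0.016 0;0 0 0.022 0;0 0 0.026 0;0 0 0.026 0;0 0 0.026 0",
)

```text
t: 4.18
tool_pos: [0.4892, 0.3192, -0.004]
orientation: [-1.206, -2.9, 0.002]
force: [-0.3, 0.4, 0.4]
opening: 0.093
gripper_force: 0.0
```

```bash
python3 -c "
from h import *
go(.489,.3205,-.01)
s=status.read_state();c=eyes.read_camera('scene');M=R.from_rotvec(s['orientation']).as_matrix();p=np.array(s['tool_pos'])
u,v=map(int,proj(c,p));x0,y0=u-70,v-90
a=cv2.resize(c['image'][y0:y0+120,x0:x0+140],None,fx=5,fy=5,interpolation=cv2.INTER_CUBIC)
w=s['opening']/2
for pt in([0,w,-.02],[0,-w,-.02],[0,w,-.028],[0,-w,-.028]):
    q=proj(c,p+M@np.array(pt));print(pt,q);cv2.circle(a,(int((q[0]-x0)*5),int((q[1]-y0)*5)),3,(0,0,255),-1)
cv2.imwrite('pics/s4.png',a)"
```

```text
t 4.18 pos [ 0.4892  0.3192 -0.004 ] yaw 44.8 F [-0.3  0.4  0.4] op 0.093 shift [0.0011 0.0007 0.006 ]
[0, 0.04648259296697794, -0.02] (np.float64(394.4474142081274), np.float64(152.64290863325795))
[0, -0.04648259296697794, -0.02] (np.float64(361.80280179296517), np.float64(152.50806479626698))
[0, 0.04648259296697794, -0.028] (np.float64(394.76419854292027), np.float64(150.15675285454972))
[0, -0.04648259296697794, -0.028] (np.float64(361.9975764686904), np.float64(150.01754240132217))
```

View pics/s4.png

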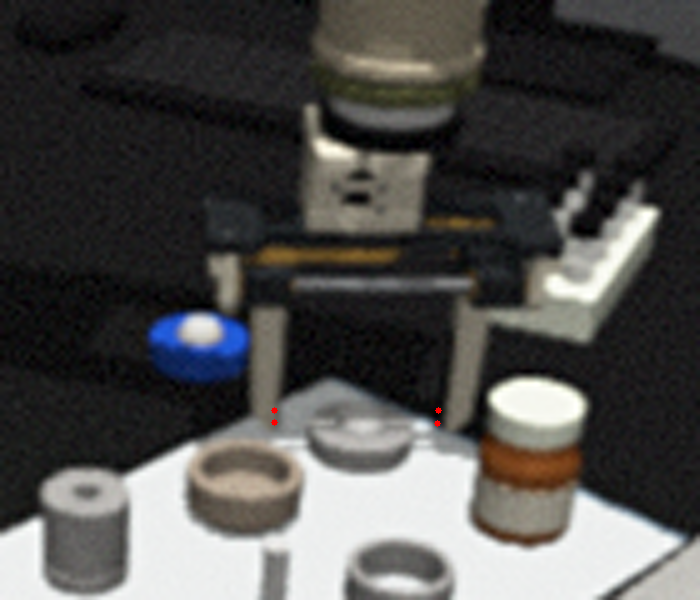

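Tips now sit about 18 mm behind the stated TCP, at z ≈ 0.014. Next I step down gently and watch the force.

Emit:
servo_tool(
  plan="0 0 0.002 0;0 0 0.004 0;0 0 0.006 0;0 0 0.007 0;0 0 0.007 0",
)

```text
t: 4.65
tool_pos: [0.4895, 0.3194, -0.0106]
orientation: [-1.206, -2.9, 0.001]
force: [-0.0, 0.1, -0.0]
opening: 0.0931
gripper_force: 0.0
```

Emit:
servo_tool(
  plan="0 0 0.001 0;0 0 0.002 0;0 0 0.002 0",
)

```text
t: 4.9
tool_pos: [0.4896, 0.3194, -0.0125]
orientation: [-1.207, -2.9, 0.0]
force: [-0.6, -0.1, -0.1]
opening: 0.0927
gripper_force: 0.0
```

Emit:
servo_tool(
  plan="0 0 0.001 0;0 0 0.0015 0;0 0 0.0015 0",
)

```text
t: 5.15
tool_pos: [0.4896, 0.3194, -0.0139]
orientation: [-1.207, -2.901, 0.0]
force: [-0.1, 0.0, -0.3]
opening: 0.0928
gripper_force: 0.0
```

Emit:
servo_tool(
  plan="0 0 0 0;0 0 0 0;0 0 0 0;0 0 0 0;0 0 0 0;0 0 0 0;0 0 0 0;0 0 0 0;0 0 0 0;0 0 0 0",
  grip=1,
)

```text
t: 5.98
tool_pos: [0.4899, 0.3196, -0.0137]
orientation: [1.207, 2.9, 0.0]
force: [0.6, 1.6, -0.8]
opening: 0.0591
gripper_force: 40.0
```

Emit:
servo_tool(
  plan="0 0 -0.003 0;0 0 -0.01 0;0 0 -0.025 0;0 0 -0.05 0;0 0 -0.08 0;0 0 -0.1 0;0 0 -0.105 0;0 0 -0.105 0;0 0 -0.105 0",
)

```text
t: 6.73
tool_pos: [0.4891, 0.3191, 0.0902]
orientation: [-1.206, -2.9, 0.002]
force: [-0.2, -0.4, -5.1]
opening: 0.0591
gripper_force: 40.0
```

```bash
python3 -c "
from h import *
go(.5365,-.2193,.09)"
```

```text
t 6.73 pos [0.4891 0.3191 0.0902] yaw 44.8 F [-0.2 -0.4 -5.1] op 0.0591 shift [-0.4153 -0.3459  0.0005]
```

Emit:
servo_tool(
  plan="-0.012 -0.01 0 0;-0.03 -0.025 0 0;-0.055 -0.046 0 0;-0.08 -0.067 0 0;-0.11 -0.092 0 0;-0.14 -0.117 0 0;-0.17 -0.142 0 0;-0.2 -0.167 0 0;-0.23 -0.192 0 0;-0.26 -0.217 0 0;-0.29 -0.242 0 0;-0.32 -0.267 0 0",
)

```text
t: 7.73
tool_pos: [0.5237, -0.0977, 0.0888]
orientation: [-1.205, -2.897, 0.001]
force: [0.7, 0.2, -4.5]
opening: 0.0593
gripper_force: 40.0
```

Emit:
servo_tool(
  plan="-0.03 -0.025 0 0;-0.055 -0.046 0 0;-0.075 -0.062 0 0;-0.088 -0.073 0 0;-0.094 -0.079 0 0;-0.094 -0.079 0 0;-0.094 -0.079 0 0;-0.094 -0.079 0 0",
)

```text
t: 8.4
tool_pos: [0.5355, -0.2166, 0.0903]
orientation: [-1.205, -2.899, -0.001]
force: [0.5, 0.4, -5.0]
opening: 0.0588
gripper_force: 40.0
```

```bash
python3 -c "
from h import *
go(.5365,-.2193,-.0125)"
```

```text
t 8.4 pos [ 0.5355 -0.2166  0.0903] yaw 44.9 F [ 0.5  0.4 -5. ] op 0.0588 shift [-0.0028 -0.0012  0.1028]
```

Emit:
servo_tool(
  plan="-0.003 -0.001 0.02 0;-0.003 -0.001 0.05 0;-0.003 -0.001 0.075 0;-0.003 -0.001 0.09 0;-0.003 -0.001 0.096 0;-0.003 -0.001 0.099 0;-0.003 -0.001 0.101 0;-0.003 -0.001 0.102 0;-0.003 -0.001 0.103 0;-0.003 -0.001 0.1035 0;-0.003 -0.001 0.1035 0",
)

```text
t: 9.32
tool_pos: [0.5381, -0.2212, -0.0115]
orientation: [1.206, 2.899, -0.0]
force: [-0.1, 1.2, -4.7]
opening: 0.0591
gripper_force: 40.0
```

Emit:
servo_tool(
  plan="0.002 0 0 0;0.002 0 0.0005 0;0.002 0 0.001 0;0.002 0 0.001 0",
)

```text
t: 9.65
tool_pos: [0.5362, -0.2195, -0.0127]
orientation: [1.207, 2.901, 0.0]
force: [-3.1, 2.7, 2.7]
opening: 0.059
gripper_force: 40.0
```

```bash
python3 -c "
from h import *
go(.5365,-.2193,-.0125)"
```

```text
t 9.65 pos [ 0.5362 -0.2195 -0.0127] yaw 44.8 F [-3.1  2.7  2.7] op 0.059 shift [-0.0001  0.0003 -0.0002]
```

Emit:
servo_tool(
  plan="0 0 0 0;0 0 0 0;0 0 0 0;0 0 0 0;0 0 -0.005 0;0 0 -0.03 0;0 0 -0.06 0;0 0 -0.09 0;0 0 -0.11 0;0 0 -0.11 0",
  grip=-1,
)

```text
t: 10.48
tool_pos: [0.5397, -0.2213, 0.1033]
orientation: [1.203, 2.892, -0.001]
force: [1.0, -0.6, 0.2]
opening: 0.0932
gripper_force: 0.0
```

```bash
python3 -c "
from h import *
go(.4698,.1159,.1)"
```

```text
t 10.48 pos [ 0.5397 -0.2213  0.1033] yaw 44.8 F [ 1.  -0.6  0.2] op 0.0932 shift [0.2884 0.1881 0.0013]
```

Emit:
servo_tool(
  plan="0.284 0.19 0 0;0.284 0.19 0 0;0.284 0.19 0 0;0.284 0.19 0 0;0.284 0.19 0 0;0.284 0.19 0 0;0.284 0.19 0 0;0.284 0.19 0 0;0.284 0.19 0 0;0.284 0.19 0 0;0.284 0.19 0 0;0.284 0.19 0 0",
)

```text
t: 11.48
tool_pos: [0.4709, 0.1147, 0.0965]
orientation: [1.207, 2.9, -0.001]
force: [0.5, -0.4, -0.4]
opening: 0.093
gripper_force: 0.0
```

```bash
python3 -c "
from h import *
go(.4698,.1159,-.003)
c=snap('top','t4.png');b=cv2.resize(c['image'][140:295,325:495],None,fx=2.3,fy=2.3,interpolation=cv2.INTER_CUBIC)
w=snap('wrist','w4.png')['image'][60:380,120:520]
w=cv2.resize(w,(400,356))
cv2.imwrite('pics/j4.png',np.hstack([b,w[:b.shape[0]]]));go(.4698,.1159,-.003);print(b.shape)"
```

```text
t 11.48 pos [0.4709 0.1147 0.0965] yaw 44.8 F [ 0.5 -0.4 -0.4] op 0.093 shift [0.0017 0.0001 0.0995]
t 11.58 pos [0.4711 0.1144 0.0966] yaw 44.7 F [-0.5  0.7 -0.3] op 0.0931 shift [0.002  0.0002 0.0996]
(356, 391, 3)
```

View pics/j4.png

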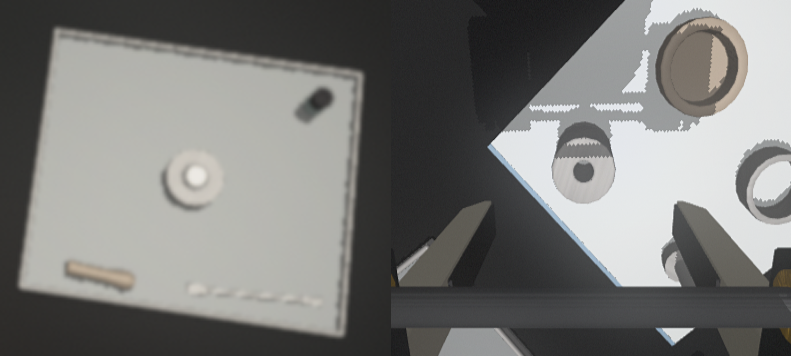

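The base stands in the tray centre (crop 193,180; spigot 196,175). The sleeve's bore is at (192,172) in the wrist crop.

```bash
python3 -c "
from h import *;import pickle
c=pickle.load(open('top.pkl','rb'))
for x,y,z in((193,179.5,.019),(196,175.5,.027)):print(ray(c,325+(x+.5)/2.3-.5,140+(y+.5)/2.3-.5,z))
w,_=pickle.load(open('w1.pkl','rb'))
s=status.read_state();T=np.eye(4);T[:3,:3]=R.from_rotvec(s['orientation']).as_matrix();T[:3,3]=s['tool_pos']
p=ray(w,312,214.6,.052,T@np.array(w['hand_eye']));print(p);go(p[0],p[1],-.003)"
```

```text
[ 0.53290253 -0.21571758  0.019     ]
[ 0.53546036 -0.2173533   0.027     ]
[0.47017155 0.11346771 0.052     ]
t 11.58 pos [0.4711 0.1144 0.0966] yaw 44.7 F [-0.5  0.7 -0.3] op 0.0931 shift [-0.     -0.0012  0.0996]
```

Emit:
servo_tool(
  plan="0.001 0 0.03 0;0.001 0 0.06 0;0.001 0 0.08 0;0.001 0 0.09 0;0.001 0 0.095 0;0.001 0 0.099 0;0.001 0 0.099 0;0.001 0 0.099 0",
)

```text
t: 12.25
tool_pos: [0.4711, 0.1165, -0.0011]
orientation: [1.207, 2.899, 0.001]
force: [-0.2, 0.8, -0.0]
opening: 0.0927
gripper_force: 0.0
```

Emit:
servo_tool(
  plan="0 0 0 0;0 0 0 0;0 0 0 0;0 0 0 0;0 0 0 0;0 0 0 0;0 0 0 0;0 0 0 0;0 0 0 0;0 0 0 0;0 0 0 0;0 0 0 0",
  grip=1,
)

```text
t: 13.25
tool_pos: [0.4697, 0.1164, -0.0023]
orientation: [-1.206, -2.9, 0.001]
force: [-4.2, -3.3, 4.2]
opening: 0.0459
gripper_force: 40.0
```

Emit:
servo_tool(
  plan="0 0 -0.003 0;0 0 -0.01 0;0 0 -0.025 0;0 0 -0.05 0;0 0 -0.08 0;0 0 -0.095 0;0 0 -0.1 0;0 0 -0.1 0;0 0 -0.1 0",
)

```text
t: 14.0
tool_pos: [0.4694, 0.1166, 0.0968]
orientation: [-1.206, -2.9, 0.001]
force: [-0.0, 0.2, -6.9]
opening: 0.0461
gripper_force: 40.0
```

```bash
python3 -c "
from h import *
go(.535,-.218,.098)"
```

```text
t 14.0 pos [0.4694 0.1166 0.0968] yaw 44.8 F [-0.   0.2 -6.9] op 0.0461 shift [-0.2835 -0.1894 -0.0013]
```

Emit:
servo_tool(
  plan="-0.012 -0.008 0 0;-0.035 -0.0233 0 0;-0.06 -0.04 0 0;-0.09 -0.06 0 0;-0.12 -0.08 0 0;-0.15 -0.1 0 0;-0.18 -0.12 0 0;-0.21 -0.14 0 0;-0.24 -0.16 0 0;-0.262 -0.175 0 0;-0.277 -0.185 0 0;-0.283 -0.189 0 0",
)

```text
t: 15.0
tool_pos: [0.5341, -0.2196, 0.095]
orientation: [-1.209, -2.896, 0.001]
force: [-0.9, 0.4, -5.9]
opening: 0.046
gripper_force: 40.0
```

Emit:
servo_tool(
  plan="0 0 0.005 0;0 0 0.015 0;0 0 0.03 0;0 0 0.04 0;0 0 0.045 0;0 0 0.045 0;0 0 0.045 0;0 0 0.045 0",
)

```text
t: 15.67
tool_pos: [0.536, -0.2172, 0.0534]
orientation: [1.205, 2.9, -0.0]
force: [0.1, -0.8, -5.7]
opening: 0.0456
gripper_force: 40.0
```

```bash
python3 -c "
from h import *
go(.535,-.218,.027)"
```

```text
t 15.67 pos [ 0.536  -0.2172  0.0534] yaw 44.9 F [ 0.1 -0.8 -5.7] op 0.0456 shift [ 0.0002 -0.0013  0.0264]
```

Emit:
servo_tool(
  plan="0 -0.001 0.01 0;0 -0.001 0.02 0;0 -0.001 0.025 0;0 -0.001 0.028 0;0 -0.001 0.03 0;0 -0.001 0.0315 0;0 -0.001 0.033 0;0 -0.001 0.033 0",
)

```text
t: 16.33
tool_pos: [0.5348, -0.2181, 0.0196]
orientation: [1.207, 2.901, -0.0]
force: [-0.4, -0.7, -6.3]
opening: 0.0458
gripper_force: 40.0
```

Emit:
servo_tool(
  plan="0 0 0.001 0;0 0 0.002 0;0 0 0.003 0;0 0 0.003 0",
)

```text
t: 16.67
tool_pos: [0.5347, -0.218, 0.0166]
orientation: [-1.206, -2.901, 0.0]
force: [-0.4, -0.0, -5.6]
opening: 0.0458
gripper_force: 40.0
```

Emit:
servo_tool(
  plan="0 0 0.001 0;0 0 0.0015 0;0 0 0.002 0;0 0 0.002 0",
)

```text
t: 17.0
tool_pos: [0.5348, -0.2181, 0.0148]
orientation: [1.207, 2.901, -0.0]
force: [-0.1, -0.4, -5.8]
opening: 0.046
gripper_force: 40.0
```

Emit:
servo_tool(
  plan="0 0 0.0005 0;0 0 0.001 0;0 0 0.001 0",
)

```text
t: 17.25
tool_pos: [0.5349, -0.2181, 0.0147]
orientation: [1.206, 2.901, -0.0]
force: [-5.1, 2.8, 5.2]
opening: 0.0461
gripper_force: 40.0
```

Emit:
servo_tool(
  plan="0 0 0 0;0 0 0 0;0 0 0 0;0 0 0 0;0 0 -0.01 0;0 0 -0.04 0;0 0 -0.08 0;0 0 -0.08 0;0 0 -0.08 0",
  grip=-1,
)

```text
t: 18.0
tool_pos: [0.5376, -0.2195, 0.0982]
orientation: [1.204, 2.894, -0.001]
force: [-0.7, 1.0, -0.3]
opening: 0.0925
gripper_force: 0.0
```

Emit:
servo_tool(
  plan="0.345 0.274 0 0;0.345 0.274 0 0;0.345 0.274 0 0;0.345 0.274 0 0;0.345 0.274 0 0;0.345 0.274 0 0;0.345 0.274 0 0;0.345 0.274 0 0;0.345 0.274 0 0;0.345 0.274 0 0;0.345 0.274 0 0;0.345 0.274 0 0",
)

```text
t: 19.0
tool_pos: [0.4841, 0.2241, 0.0929]
orientation: [-1.2, -2.902, -0.001]
force: [0.3, -0.7, 0.1]
opening: 0.0926
gripper_force: 0.0
```

Emit:
servo_tool(
  plan="0 0 0 0;0 0 0 0;0 0 0 0",
)

```text
t: 19.25
tool_pos: [0.4858, 0.2185, 0.0932]
orientation: [-1.208, -2.899, 0.001]
force: [0.7, -1.3, -0.6]
opening: 0.0931
gripper_force: 0.0
```

```bash
python3 -c "
from h import *
go(.4854,.2198,-.009)
c=snap('top','t5.png');b=cv2.resize(c['image'][140:295,325:495],None,fx=2.3,fy=2.3,interpolation=cv2.INTER_CUBIC)
w=snap('wrist','w5.png')['image'][60:380,120:520]
cv2.imwrite('pics/j5.png',np.hstack([b,cv2.resize(w,(400,356))]))"
```

```text
t 19.25 pos [0.4858 0.2185 0.0932] yaw 44.8 F [ 0.7 -1.3 -0.6] op 0.0931 shift [0.0012 0.0007 0.1022]
```

View pics/j5.png

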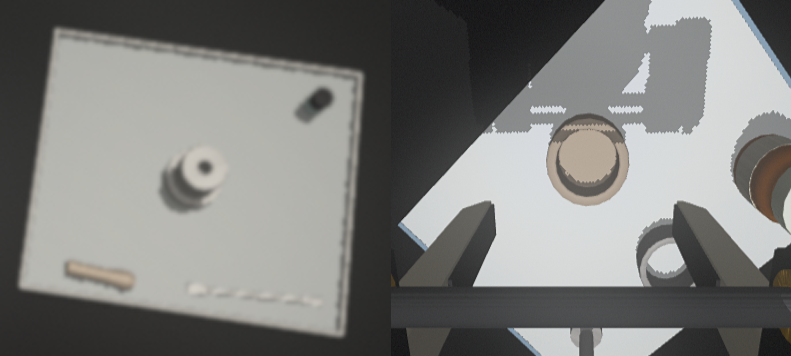

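The sleeve stands upright and seated on the base (crop 205,168). The mortar is centred between the fingers at wrist-crop (196,162).

Emit:
servo_tool(
  plan="0.001 0.001 0.03 0;0.001 0.001 0.06 0;0.001 0.001 0.08 0;0.001 0.001 0.093 0;0.001 0.001 0.099 0;0.001 0.001 0.102 0;0.001 0.001 0.102 0;0.001 0.001 0.102 0",
)

```text
t: 20.02
tool_pos: [0.4869, 0.2212, -0.0072]
orientation: [1.207, 2.899, 0.002]
force: [0.3, -0.1, -0.1]
opening: 0.0927
gripper_force: 0.0
```

Emit:
servo_tool(
  plan="0 0 0 0;0 0 0 0;0 0 0 0;0 0 0 0;0 0 0 0;0 0 0 0;0 0 0 0;0 0 0 0;0 0 0 0;0 0 0 0",
  grip=1,
)

```text
t: 20.85
tool_pos: [0.4862, 0.2214, -0.0079]
orientation: [1.206, 2.9, 0.001]
force: [-0.8, 0.6, 5.0]
opening: 0.0638
gripper_force: 40.0
```

```bash
python3 -c "
from h import *
go(.5518,-.1205,.09)"
```

```text
t 20.85 pos [ 0.4862  0.2214 -0.0079] yaw 44.8 F [-0.8  0.6  5. ] op 0.0638 shift [-0.2887 -0.1944 -0.098 ]
```

Emit:
servo_tool(
  plan="0 0 -0.003 0;0 0 -0.01 0;0 0 -0.03 0;0 0 -0.06 0;0 0 -0.09 0;-0.01 -0.007 -0.1 0;-0.035 -0.0235 -0.1 0;-0.06 -0.04 -0.1 0;-0.09 -0.06 -0.1 0;-0.12 -0.081 -0.1 0;-0.15 -0.101 -0.1 0;-0.18 -0.121 -0.1 0",
)

```text
t: 21.85
tool_pos: [0.5262, 0.0059, 0.091]
orientation: [-1.206, -2.9, 0.001]
force: [-0.3, -0.5, -1.2]
opening: 0.0639
gripper_force: 40.0
```

Emit:
servo_tool(
  plan="-0.03 -0.02 0 0;-0.06 -0.04 0 0;-0.08 -0.054 0 0;-0.095 -0.064 0 0;-0.105 -0.07 0 0;-0.109 -0.073 0 0;-0.109 -0.073 0.01 0;-0.109 -0.073 0.03 0;-0.109 -0.073 0.055 0;-0.109 -0.073 0.07 0;-0.109 -0.073 0.08 0;-0.109 -0.073 0.08 0",
)

```text
t: 22.85
tool_pos: [0.5494, -0.1186, 0.0082]
orientation: [-1.203, -2.896, 0.0]
force: [-0.3, -0.8, -2.8]
opening: 0.0637
gripper_force: 40.0
```

```bash
python3 -c "
from h import *
go(.5518,-.1205,-.0069)"
```

```text
t 22.85 pos [ 0.5494 -0.1186  0.0082] yaw 44.9 F [-0.3 -0.8 -2.8] op 0.0637 shift [-0.0032  0.0004  0.0151]
```

Emit:
servo_tool(
  plan="-0.001 0 0.005 0;-0.001 0 0.009 0;-0.001 0 0.012 0;-0.001 0 0.013 0;-0.001 0 0.014 0;-0.001 0 0.015 0;-0.001 0 0.015 0",
)

```text
t: 23.43
tool_pos: [0.5528, -0.1213, -0.0031]
orientation: [1.207, 2.9, 0.0]
force: [0.7, -0.4, -2.1]
opening: 0.0639
gripper_force: 40.0
```

Emit:
servo_tool(
  plan="0 0 0.0005 0;0 0 0.001 0;0 0 0.001 0",
)

```text
t: 23.68
tool_pos: [0.5528, -0.1213, -0.0042]
orientation: [1.207, 2.901, -0.0]
force: [-0.6, 0.4, -2.8]
opening: 0.0641
gripper_force: 40.0
```

Emit:
servo_tool(
  plan="0 0 0.001 0;0 0 0.002 0;0 0 0.0022 0;0 0 0.0022 0",
)

```text
t: 24.02
tool_pos: [0.5526, -0.1212, -0.0066]
orientation: [-1.207, -2.9, 0.0]
force: [1.0, 0.2, -2.1]
opening: 0.064
gripper_force: 40.0
```

Emit:
servo_tool(
  plan="0 0 0.0005 0;0 0 0.001 0;0 0 0.001 0",
)

```text
t: 24.27
tool_pos: [0.5528, -0.1213, -0.0069]
orientation: [-1.207, -2.901, 0.0]
force: [-4.0, 1.8, 5.0]
opening: 0.0643
gripper_force: 40.0
```

Emit:
servo_tool(
  plan="0 0 0 0;0 0 0 0;0 0 0 0;0 0 0 0;0 0 -0.01 0;0 0 -0.04 0;0 0 -0.08 0;0 0 -0.1 0;0 0 -0.1 0",
  grip=-1,
)

```text
t: 25.02
tool_pos: [0.557, -0.1225, 0.1]
orientation: [1.202, 2.891, 0.001]
force: [0.4, -0.6, 0.4]
opening: 0.0927
gripper_force: 0.0
```

Emit:
servo_tool(
  plan="0.136 0.193 0 0;0.136 0.193 0 0;0.136 0.193 0 0;0.136 0.193 0 0;0.136 0.193 0 0;0.136 0.193 0 0;0.136 0.193 0 0;0.136 0.193 0 0;0.136 0.193 0 0;0.136 0.193 0 0",
)

```text
t: 25.85
tool_pos: [0.5935, 0.11, 0.0924]
orientation: [-1.208, -2.9, 0.001]
force: [0.1, -0.5, -0.9]
opening: 0.0931
gripper_force: 0.0
```

```bash
python3 -c "
from h import *
go(.594,.1115,.017)
w=snap('wrist','w6.png')['image'][60:380,120:520]
cv2.imwrite('pics/j6.png',cv2.resize(w,None,fx=1.5,fy=1.5));s=status.read_state();print(s['tool_pos'],s['orientation'])"
```

```text
t 25.85 pos [0.5935 0.11   0.0924] yaw 44.8 F [ 0.1 -0.5 -0.9] op 0.0931 shift [0.0008 0.0014 0.0754]
[0.59362791 0.10983074 0.09245621] [-1.20893743e+00 -2.89951154e+00  6.61121091e-04]
```

View pics/j6.png

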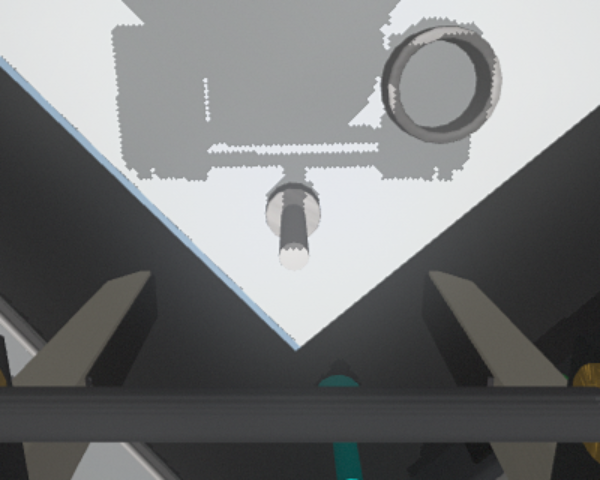

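The plunger between the fingers is the steel one, with its rod top at crop (294,258). The turquoise look-alike lies behind it at (338,385), and the ring is clear at (440,85).

```bash
python3 -c "
from h import *;import pickle
w,_=pickle.load(open('w1.pkl','rb'))
s=status.read_state();T=np.eye(4);T[:3,:3]=R.from_rotvec(s['orientation']).as_matrix();T[:3,3]=s['tool_pos']
for u,v,z in((316,232,.077),(315,202.5,.017)):
  p=ray(w,u,v,z,T@np.array(w['hand_eye']));print(p)
go(p[0],p[1],.017)"
```

```text
[0.59576554 0.10953621 0.077     ]
[0.59460319 0.11026957 0.017     ]
t 25.9 pos [0.5936 0.1098 0.0925] yaw 44.7 F [-0.4  0.4 -0. ] op 0.0926 shift [-0.0004  0.001   0.0755]
```

Emit:
servo_tool(
  plan="0 0.001 0.02 0;0 0.001 0.045 0;0 0.001 0.065 0;0 0.001 0.073 0;0 0.001 0.0755 0;0 0.001 0.0755 0;0 0.001 0.0755 0",
)

```text
t: 26.48
tool_pos: [0.5955, 0.1116, 0.0184]
orientation: [1.207, 2.899, 0.001]
force: [-0.3, -0.1, 0.3]
opening: 0.0929
gripper_force: 0.0
```

Emit:
servo_tool(
  plan="0 0 0 0;0 0 0 0;0 0 0 0;0 0 0 0;0 0 0 0;0 0 0 0;0 0 0 0;0 0 0 0;0 0 0 0;0 0 0 0;0 0 0 0;0 0 0 0",
  grip=1,
)

```text
t: 27.48
tool_pos: [0.5944, 0.112, 0.017]
orientation: [-1.207, -2.901, 0.0]
force: [0.2, 0.2, -0.7]
opening: 0.0174
gripper_force: 0.0
```

Emit:
servo_tool(
  plan="0 0 0 0;0 0 0 0;0 0 0 0;0 0 0 0;0 0 0 0;0 0 0 0",
)

```text
t: 27.98
tool_pos: [0.5945, 0.112, 0.017]
orientation: [-1.207, -2.901, -0.0]
force: [0.1, 0.3, -1.4]
opening: 0.0123
gripper_force: 40.0
```

```bash
python3 -c "
from h import *
go(.5205,-.3175,.017)"
```

```text
t 27.98 pos [0.5945 0.112  0.017 ] yaw 44.8 F [ 0.1  0.3 -1.4] op 0.0123 shift [-0.2525 -0.3552  0.    ]
```

Emit:
servo_tool(
  plan="0 0 -0.003 0;0 0 -0.01 0;0 0 -0.03 0;0 0 -0.06 0;0 0 -0.09 0;0 0 -0.102 0;0 0 -0.104 0;-0.01 -0.014 -0.104 0;-0.027 -0.038 -0.104 0;-0.044 -0.062 -0.104 0;-0.061 -0.086 -0.104 0;-0.078 -0.11 -0.104 0",
)

```text
t: 28.98
tool_pos: [0.5699, -0.0218, 0.1188]
orientation: [-1.205, -2.898, 0.001]
force: [-0.1, -0.7, -1.1]
opening: 0.0123
gripper_force: 40.0
```

Emit:
servo_tool(
  plan="-0.017 -0.024 0 0;-0.034 -0.048 0 0;-0.051 -0.072 0 0;-0.068 -0.096 0 0;-0.085 -0.12 0 0;-0.102 -0.143 0 0;-0.119 -0.167 0 0;-0.136 -0.191 0 0;-0.153 -0.215 0 0;-0.165 -0.232 0 0;-0.172 -0.242 0 0;-0.174 -0.245 0 0",
)

```text
t: 29.98
tool_pos: [0.519, -0.3183, 0.1192]
orientation: [-1.209, -2.897, -0.0]
force: [-0.0, -0.6, -1.5]
opening: 0.0124
gripper_force: 40.0
```

Emit:
servo_tool(
  plan="0 0 0 0;0 0 0.01 0;0 0 0.03 0;0 0 0.055 0;0 0 0.075 0;0 0 0.085 0;0 0 0.088 0;0 0 0.088 0;0 0 0.088 0",
)

```text
t: 30.73
tool_pos: [0.5212, -0.3169, 0.034]
orientation: [1.205, 2.9, -0.0]
force: [-0.5, 0.8, -1.0]
opening: 0.012
gripper_force: 40.0
```

```bash
python3 -c "
from h import *
go(.5205,-.3175,.018)"
```

```text
t 30.73 pos [ 0.5212 -0.3169  0.034 ] yaw 44.9 F [-0.5  0.8 -1. ] op 0.012 shift [ 0.0001 -0.0009  0.016 ]
```

Emit:
servo_tool(
  plan="0 0 0.005 0;0 0 0.009 0;0 0 0.011 0;0 0 0.012 0;0 0 0.013 0;0 0 0.013 0;0 0 0.013 0",
)

```text
t: 31.32
tool_pos: [0.5203, -0.3171, 0.0201]
orientation: [1.207, 2.901, -0.0]
force: [0.4, -0.5, -1.8]
opening: 0.0123
gripper_force: 40.0
```

Emit:
servo_tool(
  plan="0 0 0.0005 0;0 0 0.001 0;0 0 0.0015 0;0 0 0.0015 0",
)

```text
t: 31.65
tool_pos: [0.5203, -0.317, 0.0184]
orientation: [-1.206, -2.901, -0.0]
force: [-0.2, 0.2, -1.2]
opening: 0.0124
gripper_force: 40.0
```

Emit:
servo_tool(
  plan="0 0 0.0004 0;0 0 0.0008 0;0 0 0.0008 0",
)

```text
t: 31.9
tool_pos: [0.5204, -0.3171, 0.018]
orientation: [1.206, 2.901, -0.0]
force: [-0.8, 0.4, 0.8]
opening: 0.0123
gripper_force: 40.0
```

Emit:
servo_tool(
  plan="0 0 0.0003 0;0 0 0.0006 0;0 0 0.0006 0",
)

```text
t: 32.15
tool_pos: [0.5205, -0.3171, 0.018]
orientation: [1.206, 2.9, -0.0]
force: [-2.8, 1.9, 6.7]
opening: 0.0126
gripper_force: 40.0
```

Emit:
servo_tool(
  plan="0 0 0 0;0 0 0 0;0 0 0 0;0 0 0 0;0 0 0 0;0 0 0 0;0 0 -0.01 0;0 0 -0.04 0;0 0 -0.08 0;0 0 -0.1 0;0 0 -0.1 0",
  grip=-1,
)

```text
t: 33.07
tool_pos: [0.5238, -0.3195, 0.1251]
orientation: [1.202, 2.891, -0.004]
force: [0.4, -0.8, 2.0]
opening: 0.0807
gripper_force: 0.0
```

Emit:
servo_tool(
  plan="0.394 0.504 0 0;0.394 0.504 0 0;0.394 0.504 0 0;0.394 0.504 0 0;0.394 0.504 0 0;0.394 0.504 0 0;0.394 0.504 0 0;0.394 0.504 0 0;0.394 0.504 0 0;0.394 0.504 0 0;0.394 0.504 0 0;0.394 0.504 0 0",
)

```text
t: 34.07
tool_pos: [0.5823, 0.1812, 0.1173]
orientation: [1.206, 2.901, -0.0]
force: [-0.1, -0.5, 0.1]
opening: 0.0925
gripper_force: 0.0
```

```bash
python3 -c "
from h import *
go(.5998,.3175,.118)"
```

```text
t 34.07 pos [0.5823 0.1812 0.1173] yaw 44.8 F [-0.1 -0.5  0.1] op 0.0925 shift [ 0.0843  0.1085 -0.0007]
```

Emit:
servo_tool(
  plan="0.084 0.108 0 0;0.084 0.108 0 0;0.084 0.108 0 0;0.084 0.108 0 0;0.084 0.108 0 0;0.084 0.108 0 0;0.084 0.108 0 0",
)

```text
t: 34.65
tool_pos: [0.5999, 0.3134, 0.1168]
orientation: [-1.207, -2.9, 0.002]
force: [-0.8, 0.0, -0.4]
opening: 0.0927
gripper_force: 0.0
```

```bash
python3 -c "
from h import *
go(.5998,.3175,.008)
s=status.read_state();T=np.eye(4);T[:3,:3]=R.from_rotvec(s['orientation']).as_matrix();T[:3,3]=s['tool_pos'];print(s['tool_pos'])
w=eyes.read_camera('wrist');im=w['image']
cv2.imwrite('pics/w7.png',im)
b=cv2.resize(snap('top','t7.png')['image'][140:295,325:495],None,fx=2.3,fy=2.3,interpolation=cv2.INTER_CUBIC)
cv2.imwrite('pics/j7.png',np.hstack([b,cv2.resize(im[60:380,120:520],(400,356))]))"
```

```text
t 34.65 pos [0.5999 0.3134 0.1168] yaw 44.8 F [-0.8  0.  -0.4] op 0.0927 shift [0.003  0.0029 0.1088]
[0.59989591 0.31344529 0.11684644]
```

View pics/j7.png

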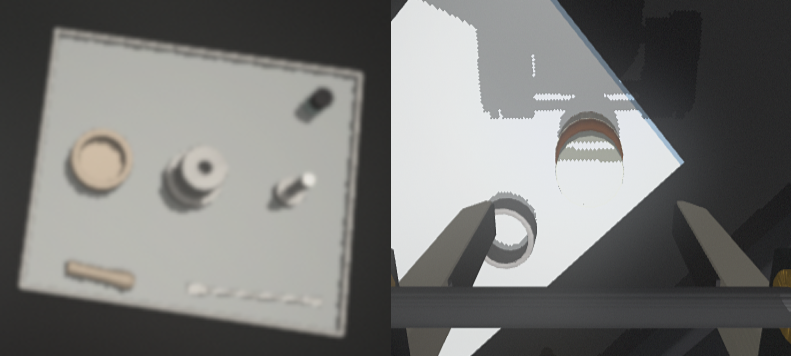

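The mortar is at (100,160), the die at (203,168) and the plunger at (290,187), all upright in the tray. The jar cap is at wrist-crop (198,160), which is a 3 mm correction.

Emit:
servo_tool(
  plan="0.003 0.003 0.01 0;0.003 0.003 0.03 0;0.003 0.003 0.06 0;0.003 0.003 0.085 0;0.003 0.003 0.1 0;0.003 0.003 0.107 0;0.003 0.003 0.109 0;0.003 0.003 0.109 0;0.003 0.003 0.109 0",
)

```text
t: 35.5
tool_pos: [0.6013, 0.3195, 0.01]
orientation: [1.206, 2.899, 0.003]
force: [0.6, -0.1, 0.2]
opening: 0.0932
gripper_force: 0.0
```

Emit:
servo_tool(
  plan="0 0 0 0;0 0 0 0;0 0 0 0;0 0 0 0;0 0 0 0;0 0 0 0;0 0 0 0;0 0 0 0;0 0 0 0;0 0 0 0;0 0 0 0",
  grip=1,
)

```text
t: 36.42
tool_pos: [0.6, 0.319, 0.0082]
orientation: [-1.207, -2.901, 0.0]
force: [-0.1, -0.9, 1.1]
opening: 0.0534
gripper_force: 40.0
```

```bash
python3 -c "
from h import *
go(.634,-.2334,.009)"
```

```text
t 36.42 pos [0.6    0.319  0.0082] yaw 44.8 F [-0.1 -0.9  1.1] op 0.0534 shift [-0.4158 -0.3653 -0.0008]
```

Emit:
servo_tool(
  plan="0 0 -0.003 0;0 0 -0.01 0;0 0 -0.03 0;0 0 -0.06 0;0 0 -0.09 0;0 0 -0.1 0;-0.012 -0.0105 -0.1 0;-0.035 -0.031 -0.1 0;-0.06 -0.053 -0.1 0;-0.085 -0.075 -0.1 0;-0.11 -0.097 -0.1 0;-0.135 -0.119 -0.1 0",
)

```text
t: 37.42
tool_pos: [0.6096, 0.1372, 0.1062]
orientation: [-1.206, -2.899, 0.002]
force: [1.6, 0.2, -1.7]
opening: 0.0526
gripper_force: 40.0
```

Emit:
servo_tool(
  plan="-0.025 -0.022 0 0;-0.05 -0.044 0 0;-0.075 -0.066 0 0;-0.1 -0.088 0 0;-0.125 -0.11 0 0;-0.15 -0.132 0 0;-0.175 -0.154 0 0;-0.2 -0.176 0 0;-0.225 -0.198 0 0;-0.25 -0.22 0 0;-0.265 -0.233 0 0;-0.275 -0.242 0 0",
)

```text
t: 38.42
tool_pos: [0.6314, -0.2292, 0.1062]
orientation: [-1.209, -2.897, 0.001]
force: [0.3, 0.3, -1.9]
opening: 0.0532
gripper_force: 40.0
```

Emit:
servo_tool(
  plan="-0.005 -0.004 0 0;-0.005 -0.004 0.01 0;-0.005 -0.004 0.03 0;-0.005 -0.004 0.055 0;-0.005 -0.004 0.07 0;-0.005 -0.004 0.08 0;-0.005 -0.004 0.083 0;-0.005 -0.004 0.083 0;-0.005 -0.004 0.083 0",
)

```text
t: 39.17
tool_pos: [0.6344, -0.2324, 0.0261]
orientation: [1.205, 2.9, 0.0]
force: [0.7, 0.4, -1.1]
opening: 0.053
gripper_force: 40.0
```

```bash
python3 -c "
from h import *
go(.634,-.2334,.0092)"
```

```text
t 39.17 pos [ 0.6344 -0.2324  0.0261] yaw 44.9 F [ 0.7  0.4 -1.1] op 0.053 shift [-0.0004 -0.001   0.0169]
```

Emit:
servo_tool(
  plan="0 0 0.005 0;0 0 0.01 0;0 0 0.013 0;0 0 0.0145 0;0 0 0.015 0;0 0 0.0155 0;0 0 0.0155 0;0 0 0.0155 0",
)

```text
t: 39.83
tool_pos: [0.6338, -0.2327, 0.0098]
orientation: [1.207, 2.9, 0.0]
force: [0.2, 0.6, -2.4]
opening: 0.0529
gripper_force: 40.0
```

Emit:
servo_tool(
  plan="0 0 0.0004 0;0 0 0.0008 0;0 0 0.0008 0",
)

```text
t: 40.08
tool_pos: [0.6339, -0.2327, 0.0092]
orientation: [1.207, 2.9, -0.0]
force: [-0.2, -0.3, 0.4]
opening: 0.0529
gripper_force: 40.0
```

Emit:
servo_tool(
  plan="0 0 0.0004 0;0 0 0.0004 0;0 0 0.0004 0",
)

```text
t: 40.33
tool_pos: [0.634, -0.2328, 0.0092]
orientation: [1.206, 2.9, -0.0]
force: [-3.6, 1.3, 5.6]
opening: 0.0527
gripper_force: 40.0
```

Emit:
servo_tool(
  plan="0 0 0 0;0 0 0 0;0 0 0 0;0 0 0 0;0 0 0 0;0 0 -0.01 0;0 0 -0.04 0;0 0 -0.08 0;0 0 -0.12 0;0 0 -0.13 0;0 0 -0.13 0",
  grip=-1,
)

```text
t: 41.25
tool_pos: [0.6371, -0.2341, 0.1458]
orientation: [1.203, 2.891, -0.001]
force: [0.0, 0.1, 0.4]
opening: 0.093
gripper_force: 0.0
```

Emit:
servo_tool(
  plan="0.2 0.2 0 0;0.2 0.2 0 0;0.2 0.2 0 0;0.2 0.2 0 0;0.2 0.2 0 0;0.2 0.2 0 0;0.2 0.2 0 0;0.2 0.2 0 0;0.2 0.2 0 0;0.2 0.2 0 0",
)

```text
t: 42.08
tool_pos: [0.6341, 0.0499, 0.1376]
orientation: [-1.205, -2.9, 0.002]
force: [0.1, -0.5, 0.6]
opening: 0.093
gripper_force: 0.0
```

```bash
python3 -c "
from h import *
go(.6,.05,.13)
c=snap('top','t8.png');b=cv2.resize(c['image'][140:295,325:495],None,fx=3.8,fy=3.8,interpolation=cv2.INTER_CUBIC)
cv2.imwrite('pics/j8.png',b)"
```

```text
t 42.08 pos [0.6341 0.0499 0.1376] yaw 44.9 F [ 0.1 -0.5  0.6] op 0.093 shift [ 0.0241 -0.0241  0.0076]
```

View pics/j8.png

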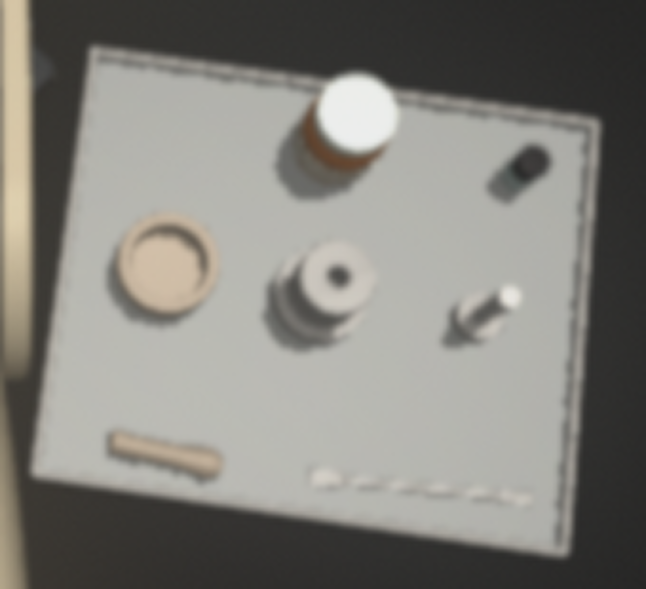

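The mortar (167,263), die and sleeve (339,278), plunger (rod top 510,297) and jar (cap 358,113) are all in place and upright. One numeric check in the tray frame, then I hand in.

```bash
python3 -c "
from h import *;import pickle
c=pickle.load(open('top.pkl','rb'));a=-.154;m=np.array([.5365,-.2193])
Q={}
for n,x,y,z in(('mortar',167,263,.031),('sleeve',339,277,.069),('plunger',510,297,.078),('jar',358,113,.078)):
  p=ray(c,325+(x+.5)/3.8-.5,140+(y+.5)/3.8-.5,z)[:2]-m
  Q[n]=np.array([p[0]*np.cos(a)+p[1]*np.sin(a),-p[0]*np.sin(a)+p[1]*np.cos(a)]);print(n,Q[n].round(4),np.linalg.norm(Q[n]-Q.get('sleeve',0)).round(3))
"
```

```text
mortar [0.0006 0.1007] 0.101
sleeve [-0.0018  0.0012] 0.0
plunger [-0.0011 -0.0984] 0.1
jar [0.0988 0.0017] 0.101
```

```bash
python3 -c "
from h import *
print(robot.close_job())"
```

```text
the job is handed in; nothing more can be done
None
```

The kit is laid out on the tray and handed in at about 42 s. The last top-camera check put every part within about 2 mm of its target, with the sleeve seated on the base and the ring, pestle, spatula and vial not touched. The verdict was not reported back.

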